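# Load the flat tin into the spring tray and latch it shut

## Robot

A 6-joint arm with a two-finger parallel gripper is mounted at the origin on a cart in front of the work surface, level with it; the furniture and walls round the work are solid. World frame = base frame: x ahead of the robot, y to its left, z up, the work surface at z = 0. Lengths are in mm, angles in degrees, forces in N, time in s.
With the tool pointing down it reaches from about 350 to 775 mm from the base axis. Payload 7.3 kg.
Tool frame: the origin (TCP) lies midway between the tips of the shut fingers; the grasp point (between the pads) lies 19 mm behind it (manip.tcp_to_grasp is the distance from the TCP to the grasp point, in mm); z points along the fingers, y is the direction in which the jaws open and shut (so a half turn about z gives the same grasp; the last joint's range is limited). The gripper opens to 92 mm and grips with 3 to 60 N. Pads are 19 mm wide; open, the fingers measure 130 mm over their backs; the gripper's body (75 mm by 190 mm) begins 47 mm behind the grasp point.
Start: joints at [-76.146, 19.595, 87.324, -0, 73.075, -8.365], TCP at [198.554, -486.026, 226.741] pointing down, gripper open.
Joint ranges: [-145.02, 145.02], [-44.19, 115.74], [2.07, 154.8], [-57.11, 237.11], [16.16, 152.29], [-177.93, 177.93]. Speed limits (degrees/s): [147.25, 147.25, 180, 180, 180, 180].

## Interface

Orientations are given as a 3x3 rotation matrix whose columns are the frame's x, y, z axes.
In Python, from bench import manip gives the robot as it stands. The module is installed in compiled form; this text tells all that it offers.
- The arm moves only by the tool jog_arm, never from a script. Its argument "commands" is a list of rows, each a list of 3 entries, a list of its own where there are three numbers: the opening, from -1 (shut) to 1 (fully open), then the shift along the tool's x, y, z in m, then the turn about the tool's z in degrees. A call has 1 to 5 rows; each row shifts and turns the commanded pose from where the row before left it, along the tool's axes as they then stand; what a row does not reach is not made up. A row lasts 1/8 s, in which the tool goes at most 62.5 mm and 10.7 degrees, less where a joint would pass 70% of its speed; a pose out of reach is approached as far as the arm can. A call with a gripper value outside its range is refused whole. The fingers move at their own pace and stop on an object; the grip force is fixed at half the most. Time passes only in rows, so rows that do not move let the fingers close. It gives the time, the measured TCP pose, the force and the opening at its end, in the units of the state.
- manip.read_state(): the state, without advancing time (a new reading comes with each control period).
- manip.snapshot(name): name is "scene" or "side" or "wrist"; returns a dict with "image" (480x640x3 uint8, red, green, blue), "fx", "fy", "cx", "cy" (pixels), "world_from_camera" (4x4, takes a point from camera to world coordinates). Camera axes: x right, y down, z forward; pixel columns grow to the right and rows downward; lengths in mm; the calibration is good to about 2 mm. A picture is of the moment at which its call begins. There is no depth.
- manip.hand_in(): hands the job in, once; it reports no verdict.
The state is a dict: "time_s": time; "joint_pos": joint angles; "dq": joint speeds; "joint_torque": joint torques, N m; "ee_pos": TCP position; "tool_rot": TCP orientation; "contact_force": force on the tool from outside, world axes, zero at the start; "ft_torque": the same for the moment, N m; "finger_gap": finger opening in mm.
Only numpy, scipy, OpenCV 4.12 (cv2) and the standard library are available. Lean on these libraries where they do the work, as an engineer would, in place of code of your own. Each camera call takes 0.05 s, during which the arm holds its last target. There are 200 camera calls.

## Task

The low grey steel unit holds a push-to-open, push-to-close tray that is latched shut. Press its front to let the tray spring right out, put the flat green tin on the tray floor and push it square and flush into the corner between the tray's front panel and its side fence, then press the tray fully home and let go so that it stays latched with the tin still snug in the corner. Do not shift or tip the other things standing about.

Things in the scene. Friction and masses are not known exactly. Their poses are not given: they have to be found in the camera images.
- tray_unit: Fixed grey steel housing, 160 mm deep (own x), 138 wide (y), 78 high; origin: centre of its underside; z up. Its open front is at own x = -80 mm and faces own -x, the way the tray opens. Mouth: own y -63 to +63 mm, roof underside 73 mm above the bench. A tin more than 8 mm off the side fence strikes the wall at y = -63 on shutting.
- latch_tray (a joint): Tray travel, m: about 0.001 latched shut, 0.130 sprung fully out, -0.0075 hard inner stop. Push-push latch: press the shut tray to the inner stop and let go: its spring drives it out in about 1 s. Push it from there to the inner stop (4 to 9 N) and let go: it comes back to 0.001 and stays latched. One more press frees it; let go before -0.005 is reached and it does not change over.
- tray_push (a point): Middle of the black push pad on the front of the tray's front panel, 45 mm above the bench; moves with the tray; axes as the housing's (-x points out of the panel). The aluminium panel is 138 mm wide (y), 10 thick, and reaches from 4 to 76 mm above the bench; latched, it stands 7.5 mm off the housing's front.
- tray_corner (a point): Corner for the tin, at tray floor level (16 mm above the bench); moves with the tray; axes as the housing's. Panel's inner face: x = 0, 60 mm high; side fence's inner face: y = 0, 23 mm high. Floor: x 0 to 150, y to -107 mm, no other walls; fully out, 137 mm of it is clear of the housing. Tin right: its origin at x = +32, y = -51 mm, its length along y, either way round.
- flat_tin: Flat dark green closed tin, solid body 63 mm (own x) by 102 mm (own y), 50 mm high, about 0.35 kg; a small clasp and hinge stand out about 2 mm on its long sides; origin: centre of its underside; own z up. Grasp it from above across the 63 mm.
- padlock_big_old: Bystander: big dark iron padlock standing upright, 26 x 66 mm (own x, y), 101 mm high, beyond an end of the tin; origin: centre of its underside.
- padlock_lying: Bystander: brass padlock lying flat, 67 x 44 mm (own x, y), 18 mm high, beside the tin; origin: centre of its underside.
- wax_block: Bystander: cream round wax block, 50 mm across, 74 mm high, standing on the unfenced side (own -y) of where the tray comes out, about 45 mm or more clear of it; origin: centre of its underside. Beyond it stands the bench's fixed vice, 190 mm high, from y = -0.13 to +0.01 m, its handle as near as x = 0.49 m: carry things over or round it.

How it is judged:
By the outcome, as a careful person would: the job done as asked, in the order asked, and still so for the second after the job is handed in, with the robot touching nothing.
It also fails if it takes over 72 s, if anything falls off the work surface, if the arm or the gripper's body presses on something with over 40 N, if the wrist force passes 120 N, or if a joint passes its speed limit or range.

## Working session

There is one attempt and no reset: what is moved stays moved. The work goes in short steps, Python scripts to look and compute and a tool call to move; the robot and the scene stay as the last step left them, time stands still between calls to the robot, and variables do not carry over. Pictures are saved under pics/ and viewed, about 8 in all and at most 12, crops included, and the job is handed in when it is done.

Besides the shell and the picture viewer there is one more tool, called after ">>>" in YAML: its name, and indented under it one key for each argument. jog_arm: Moves the arm, as the interface text tells. Its arguments: {"type":"object","properties":{"commands":{"type":"array"}},"required":["commands"]}

```bash
mkdir -p pics; cat > h.py <<'E'
import numpy as np, cv2
from bench import manip
def snap(n,f):
    s=manip.snapshot(n); cv2.imwrite('pics/'+f,s['image'][:,:,::-1]); np.save('pics/'+f+'.npy',s,allow_pickle=True); return s
def load(f): return np.load('pics/'+f+'.npy',allow_pickle=True).item()
def px2w(s,u,v,z):
    T=s['world_from_camera']; d=T[:3,:3]@np.array([(u-s['cx'])/s['fx'],(v-s['cy'])/s['fy'],1]); o=T[:3,3]
    return o+d*(z-o[2])/d[2]
def w2px(s,p):
    c=np.linalg.inv(s['world_from_camera'])@np.append(p,1); return np.array([s['fx']*c[0]/c[2]+s['cx'],s['fy']*c[1]/c[2]+s['cy']])
E
python3 - <<'E'
from h import *
for n in('scene','side'):
    s=snap(n,n+'0.png'); print(n,s['fx'],np.round(s['world_from_camera'],3).tolist())
st=manip.read_state(); print(st['time_s'],st['ee_pos'],np.round(st['tool_rot'],3).tolist(),st['finger_gap'])
E
```

```text
scene 529.9239342013293 [[-0.729, -0.358, 0.583, -98.169], [-0.684, 0.393, -0.615, 639.004], [-0.009, -0.847, -0.532, 629.044], [0.0, 0.0, 0.0, 1.0]]
side 492.67685200350496 [[-0.811, -0.335, 0.48, 29.289], [-0.586, 0.48, -0.653, 653.021], [-0.012, -0.811, -0.585, 661.354], [0.0, 0.0, 0.0, 1.0]]
0.1 [ 198.471261   -485.67155069  226.12981991] [[0.926, 0.378, -0.0], [0.378, -0.926, 0.001], [0.0, -0.001, -1.0]] 91.6402057369798
```

View pics/scene0.png

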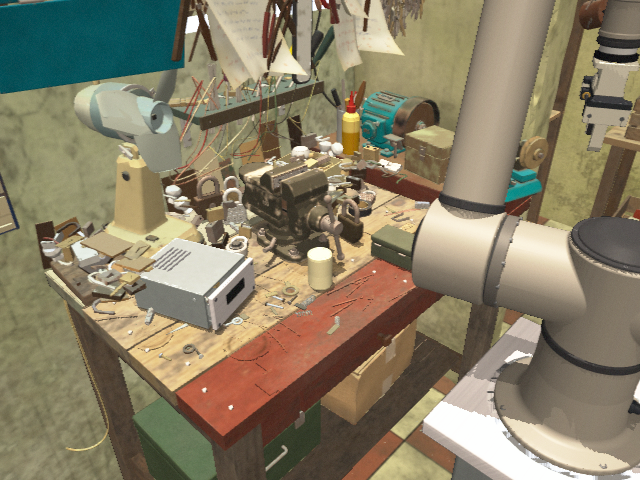

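View pics/side0.png

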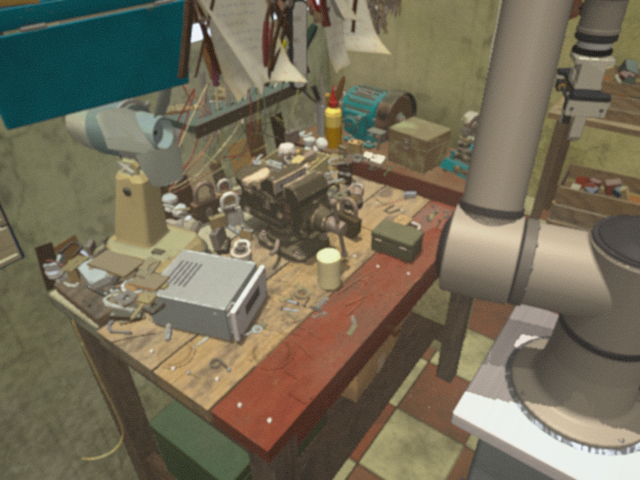

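The scene shows the unit at left (panel around (230,290)), the wax block (320,268), the tin (395,245), the vice (295,210), and the padlocks hidden or small. I'll zoom in on the unit and the tin.

```bash
python3 - <<'E'
from h import *
a=cv2.imread('pics/scene0.png');b=cv2.imread('pics/side0.png')
r=lambda i,x,y,w,h:cv2.resize(i[y:y+h,x:x+w],(400,300),interpolation=cv2.INTER_CUBIC)
# scale: unit crops 133x100 (x3), 
cv2.imwrite('pics/c1.png',np.vstack([np.hstack([r(a,130,232,133,100),r(b,155,245,133,100)]),np.hstack([r(a,290,205,133,100),r(b,330,190,133,100)])]))
E
```

```text
(no output)
```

View pics/c1.png

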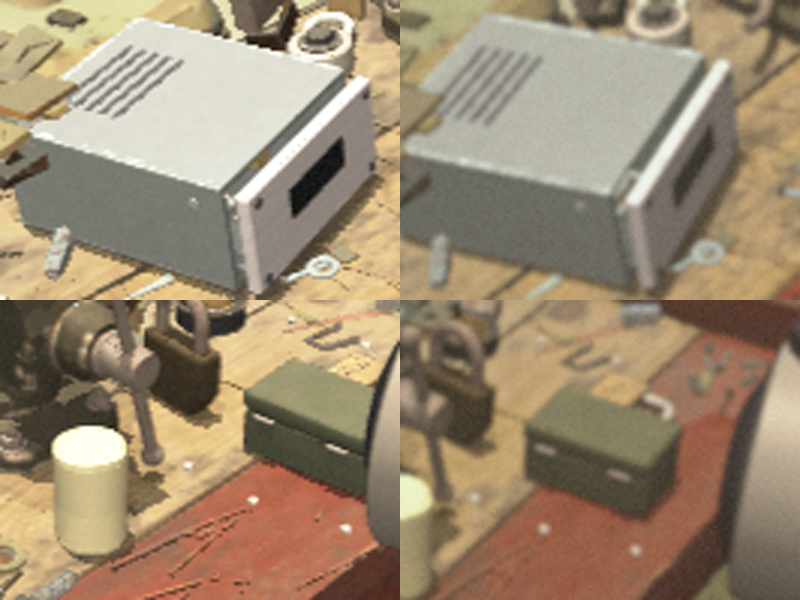

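Crops: unit roof corners, panel edge, tin top with clasps on its near long side, the iron padlock standing at about (185,360) in the lower-left crop, and the brass padlock behind the tin at about (640,395) in the lower-right crop. Next I'll turn these into positions.

```bash
python3 - <<'E'
from h import *
A=load('scene0.png');B=load('side0.png')
k=400/133
def P(s,ox,oy,cx,cy,pts,z):
    for u,v in pts: print(np.round(px2w(s,(u-cx)/k+ox,(v-cy)/3+oy,z),0)[:2],end=' ')
    print()
print('roof nearfront farfront farback nearback')
P(A,130,232,0,0,[(225,190),(345,70),(138,17),(22,128)],78)
P(B,155,245,400,0,[(622,190),(707,62),(490,17),(412,130)],78)
print('panel outer top near, far');P(A,130,232,0,0,[(248,203),(374,82)],76);P(B,155,245,400,0,[(642,200),(728,62)],76)
print('tin');P(B,330,190,400,300,[(527,452),(642,490),(682,430),(568,392)],50);P(A,290,205,0,300,[(246,392),(298,362)],50)
P(A,290,205,0,300,[(246,450)],0)
print('wax top l r');P(A,290,205,0,300,[(54,442),(127,442)],74)
print('iron base');P(A,290,205,0,300,[(155,385),(218,400),(208,410)],0);P(B,330,190,400,300,[(455,430),(492,430)],0)
print('brass');P(B,330,190,400,300,[(600,385),(640,372),(670,400),(665,415)],18)
print('vice handle end');P(A,290,205,0,300,[(152,455)],20)
E
```

```text
roof nearfront farfront farback nearback
[536. 250.] [581. 123.] [733. 174.] [676. 295.] 
[530. 250.] [570. 134.] [721. 180.] [671. 285.] 
panel outer top near, far
[519. 247.] [560. 118.] 
[517. 248.] [561. 124.] 
tin
[452. -97.] [ 364. -103.] [ 375. -184.] [ 467. -181.] 
[ 476. -134.] [ 474. -192.] 
[ 475. -137.] 
wax top l r
[504.  30.] [470.  -2.] 
iron base
[ 583. -162.] [ 534. -177.] [ 530. -161.] 
[ 548. -151.] [ 525. -168.] 
brass
[ 475. -248.] [ 458. -283.] [ 419. -260.] [ 413. -239.] 
vice handle end
[501. -63.]
```

```bash
python3 - <<'E'
from h import *
A=load('scene0.png');B=load('side0.png')
k=400/133
q=[px2w(B,(u-400)/k+330,(v-300)/3+190,50)[:2] for u,v in [(527,428),(645,464),(682,428),(568,391)]]
print(np.round(q),np.mean(q,0))
for a,b in((0,1),(1,2),(3,2),(0,3)): d=q[b]-q[a];print(np.linalg.norm(d),np.degrees(np.arctan2(d[1],d[0])))
E
```

```text
[[ 468. -122.]
 [ 377. -131.]
 [ 376. -186.]
 [ 468. -182.]] [ 422.16946954 -155.46772073]
91.24291968199256 -174.30894256385588
55.00994067562461 -91.13268265394908
92.30393877275348 -177.27315417815188
59.65678558972124 -89.69380523799808
```

>>> jog_arm:
  commands:
    - [1,[0.0618,0.0,-0.01],0]
    - [1,[0.0618,0.0,-0.01],0]
    - [1,[0.03,-0.054,-0.01],0]
    - [1,[0.03,-0.054,-0.01],0]
    - [1,[0.03,-0.054,-0.01],0]

```text
time_s: 0.72
ee_pos: [334.7, -253.5, 276.5]
tool_rot: [[0.926, 0.378, -0.0], [0.378, -0.926, 0.001], [-0.0, -0.001, -1.0]]
contact_force: [1.3, -0.3, 0.9]
finger_gap: 92.3
```

>>> jog_arm:
  commands:
    - [1,[0.046,-0.035,-0.02],0]
    - [1,[0.046,-0.035,-0.02],0]

```text
time_s: 0.98
ee_pos: [393.7, -154.2, 317.2]
tool_rot: [[0.926, 0.378, 0.0], [0.378, -0.926, -0.0], [-0.0, 0.0, -1.0]]
contact_force: [0.7, -0.3, 0.6]
finger_gap: 91.8
```

```bash
python3 - <<'E'
from h import *
s=snap('wrist','w1.png'); print(s['fx'],np.round(s['world_from_camera'],3).tolist())
E
```

```text
402.45622992366486 [[0.377, -0.897, -0.228, 455.339], [-0.926, -0.366, -0.092, -129.907], [-0.001, 0.246, -0.969, 475.574], [0.0, 0.0, 0.0, 1.0]]
```

View pics/w1.png

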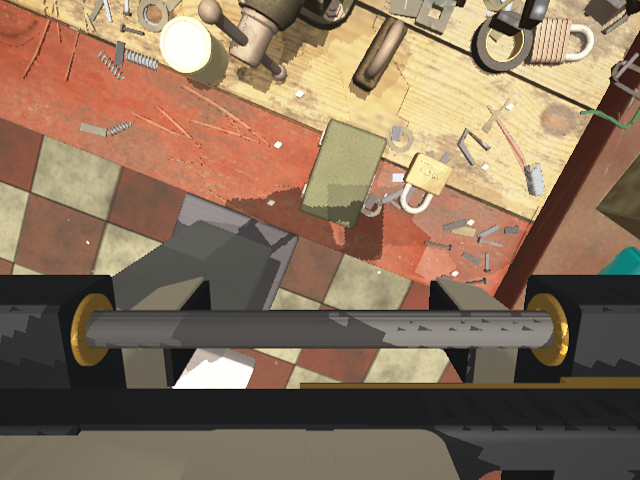

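Tin top corners: (333,120), (386,135), (355,228), (303,212). Brass padlock (430,170), iron padlock (380,55), wax top (187,45), vice handle end (280,72).

```bash
python3 - <<'E'
from h import *
s=load('w1.png')
q=np.array([px2w(s,u,v,50)[:2] for u,v in [(333,120),(386,135),(355,228),(303,212)]])
print(np.round(q,1).tolist(),q.mean(0))
for a,b in((0,1),(1,2),(3,2),(0,3)): d=q[b]-q[a];print(np.linalg.norm(d),np.degrees(np.arctan2(d[1],d[0])))
f=lambda u,v,z:np.round(px2w(s,u,v,z)[:2])
print('iron',f(395,22,80),f(365,85,80),'brass',f(413,155,18),f(445,165,18),f(405,210,9),'wax',f(187,45,74),'handle',f(280,72,25))
E
```

```text
[[478.5, -135.1], [485.4, -190.9], [384.3, -200.2], [379.3, -141.7]] [ 431.86880883 -167.00629536]
56.22914630778739 -82.95959164065584
101.58045601847344 -174.73523429250497
58.72785399017045 -85.17023494320942
99.42432202284513 -176.18991805652885
iron [ 575. -154.] [ 517. -150.] brass [ 479. -232.] [ 483. -270.] [ 419. -253.] wax [487.  14.] handle [503. -66.]
```

>>> jog_arm:
  commands:
    - [-1,[0.03,-0.054,0.0],0]
    - [-1,[0.03,-0.054,0.0],0]
    - [-1,[0.02,-0.058,0.0],0]
    - [-1,[0.0,-0.06,0.0],0]
    - [-1,[0.0,-0.06,0.0],0]

```text
time_s: 1.65
ee_pos: [358.4, 140.5, 316.2]
tool_rot: [[0.926, 0.378, -0.001], [0.378, -0.926, -0.0], [-0.001, -0.0, -1.0]]
contact_force: [1.7, 0.9, 0.6]
finger_gap: 46.2
```

>>> jog_arm:
  commands:
    - [-1,[0.045,0.0,0.0],2]
    - [-1,[0.045,0.0,0.0],2]

```text
time_s: 1.9
ee_pos: [443.7, 172.9, 316.8]
tool_rot: [[0.949, 0.314, 0.001], [0.314, -0.949, -0.0], [0.001, 0.0, -1.0]]
contact_force: [0.6, -0.4, 0.5]
finger_gap: 26.3
```

```bash
python3 - <<'E'
from h import *
s=snap('wrist','w2.png'); print(np.round(s['world_from_camera'],3).tolist())
E
```

```text
[[0.314, -0.92, -0.233, 506.765], [-0.949, -0.304, -0.077, 192.969], [-0.001, 0.246, -0.969, 475.181], [0.0, 0.0, 0.0, 1.0]]
```

View pics/w2.png

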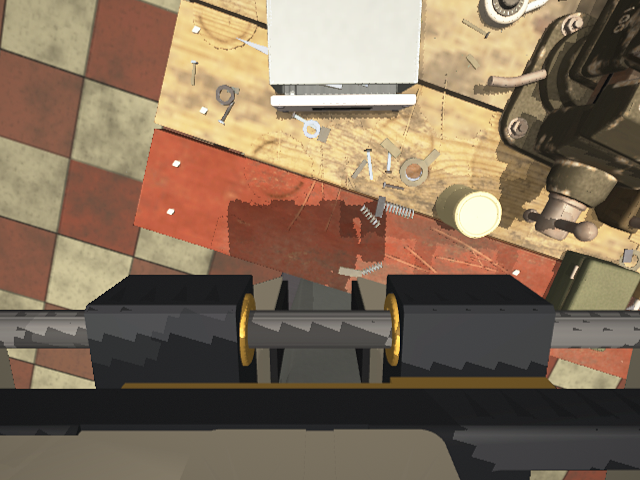

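Panel outer top edge runs (271,106) to (415,104); roof front edge runs (268,86) to (421,82).

```bash
python3 - <<'E'
from h import *
s=load('w2.png')
for n,z,a,b in(('panel outer',76,(271,106),(415,104)),('panel inner',76,(271,95),(415,93)),('roof',78,(268,86),(421,82))):
    p,q=px2w(s,*a,z)[:2],px2w(s,*b,z)[:2];d=p-q;print(n,np.round(p,1),np.round(q,1),'mid',np.round((p+q)/2,1),np.linalg.norm(d),'yaw',np.degrees(np.arctan2(d[1],d[0]))-90)
E
```

```text
panel outer [522.  246.2] [566.2 118. ] mid [544.1 182.1] 135.60829506770182 yaw 19.04515131569734
panel inner [531.4 249. ] [575.3 121.6] mid [553.3 185.3] 134.7488685169629 yaw 19.03959052606747
roof [537.9 253.6] [585.7 120.2] mid [561.8 186.9] 141.6406830399138 yaw 19.693518724304894
```

>>> jog_arm:
  commands:
    - [-1,[0.0105,0.0045,0.057],-0.7]
    - [-1,[0.0105,0.0045,0.057],0]
    - [-1,[0.0105,0.0045,0.057],0]
    - [-1,[0.0105,0.0045,0.057],0]
    - [-1,[0.0105,0.0045,0.057],0]

```text
time_s: 2.58
ee_pos: [500.3, 166.7, 29.7]
tool_rot: [[0.946, 0.324, -0.0], [0.324, -0.946, -0.0], [-0.0, 0.0, -1.0]]
contact_force: [0.7, 0.2, 0.9]
finger_gap: 0.7
```

>>> jog_arm:
  commands:
    - [-1,[0.02,0,0],0]
    - [-1,[0.01,0,0],0]

```text
time_s: 2.82
ee_pos: [529.1, 176.6, 30.7]
tool_rot: [[0.946, 0.324, -0.001], [0.324, -0.946, -0.0], [-0.001, -0.0, -1.0]]
contact_force: [-0.7, 0.1, -0.1]
finger_gap: 0.3
```

>>> jog_arm:
  commands:
    - [-1,[0.006,0,0],0]
    - [-1,[0.003,0,0],0]

```text
time_s: 3.08
ee_pos: [536.1, 179.2, 31.9]
tool_rot: [[0.946, 0.324, -0.002], [0.324, -0.946, -0.001], [-0.002, 0.0, -1.0]]
contact_force: [-3.9, -4.3, 1.4]
finger_gap: 0.7
```

>>> jog_arm:
  commands:
    - [-1,[0.003,0,0],0]
    - [-1,[0.002,0,0],0]

```text
time_s: 3.32
ee_pos: [540.5, 180.7, 31.9]
tool_rot: [[0.946, 0.324, -0.002], [0.324, -0.946, -0.001], [-0.003, 0.0, -1.0]]
contact_force: [-4.4, -4.9, 0.7]
finger_gap: 0.3
```

>>> jog_arm:
  commands:
    - [-1,[0.002,0,0],0]
    - [-1,[0.002,0,0],0]

```text
time_s: 3.58
ee_pos: [541.3, 181.0, 31.9]
tool_rot: [[0.946, 0.325, -0.009], [0.325, -0.946, -0.003], [-0.01, 0.0, -1.0]]
contact_force: [-18.3, -10.4, 12.3]
finger_gap: 0.3
```

>>> jog_arm:
  commands:
    - [-1,[-0.06,0,0],0]
    - [-1,[-0.03,0,-0.05],0]
    - [-1,[0,0,-0.06],0]
    - [1,[0,-0.0,-0.06],0]
    - [1,[0,0,-0.06],0]

```text
time_s: 4.2
ee_pos: [460.0, 153.5, 264.7]
tool_rot: [[0.946, 0.324, 0.002], [0.324, -0.946, 0.0], [0.002, 0.0, -1.0]]
contact_force: [1.7, 0.7, -1.6]
finger_gap: 16.1
```

>>> jog_arm:
  commands:
    - [1,[-0.025,0.056,0],0]
    - [1,[-0.025,0.056,0],0]
    - [1,[-0.025,0.056,0],0]
    - [1,[-0.025,0.056,0],0]
    - [1,[-0.025,0.056,0],7]

```text
time_s: 4.82
ee_pos: [432.5, -153.6, 262.7]
tool_rot: [[0.979, 0.204, 0.003], [0.204, -0.979, -0.001], [0.002, 0.002, -1.0]]
contact_force: [1.0, 0.1, 0.1]
finger_gap: 66.3
```

>>> jog_arm:
  commands:
    - [1,[-0.03,0.01,0.0],7]
    - [1,[0,0,0],0]

```text
time_s: 5.08
ee_pos: [404.5, -168.8, 262.3]
tool_rot: [[0.997, 0.082, 0.001], [0.082, -0.997, -0.001], [0.001, 0.001, -1.0]]
contact_force: [-0.4, 0.6, 0.6]
finger_gap: 86.2
```

```bash
python3 - <<'E'
from h import *
s=snap('wrist','w3.png'); print(np.round(s['world_from_camera'],3).tolist())
snap('scene','scene1.png')
E
```

```text
[[0.082, -0.966, -0.245, 470.6], [-0.997, -0.08, -0.02, -163.855], [-0.0, 0.246, -0.969, 420.68], [0.0, 0.0, 0.0, 1.0]]
```

View pics/w3.png

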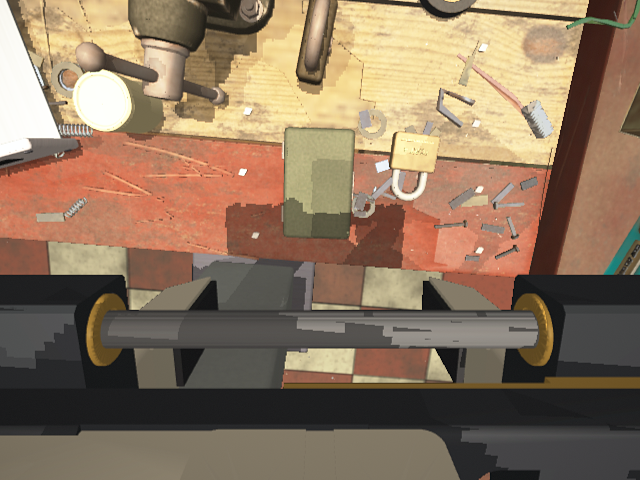

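Tin top corners: (284,128), (354,128), (350,237), (284,236). The brass padlock body is at (391–440,132–172) and its shackle reaches (410,200). The tray corner is visible at far left.

```bash
python3 - <<'E'
from h import *
s=load('w3.png')
q=np.array([px2w(s,u,v,50)[:2] for u,v in [(284,128),(354,128),(350.5,237.5),(284,236.5)]])
print(np.round(q,1).tolist(),q.mean(0))
for a,b in((0,1),(1,2),(3,2),(0,3)): d=q[b]-q[a];print(np.linalg.norm(d),np.degrees(np.arctan2(d[1],d[0])))
f=lambda u,v,z:np.round(px2w(s,u,v,z)[:2])
print('brass',f(391,170,18),f(391,195,9),f(392,132,18))
# tin mask
im=s['image'];h=cv2.cvtColor(im[100:260,250:380],cv2.COLOR_RGB2HSV);print(h[50,70],h[120,70],h[50,20])
E
```

```text
[[478.4, -131.8], [483.5, -193.6], [383.9, -200.6], [379.7, -137.8]] [ 431.39488844 -165.95788676]
62.05183163872614 -85.28259079256009
99.85100350610358 -175.97255320824732
62.98844381714642 -86.1680743626384
98.89331395535872 -176.51760020238225
brass [ 448. -237.] [ 422. -242.] [ 484. -233.]
[ 25  75 180] [24 69 92] [  8 135 213]
```

View pics/scene1.png

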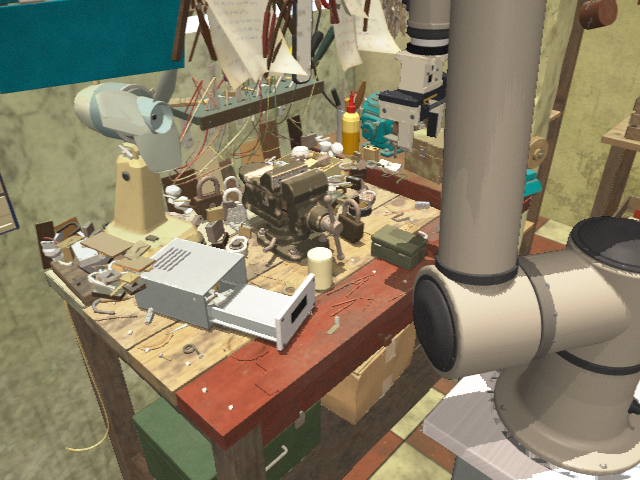

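>>> jog_arm:
  commands:
    - [1,[0.0135,0,0.05],0.5]
    - [1,[0.0135,0,0.06],0]
    - [1,[0,0,0.055],0]
    - [1,[0,0,0.05],0]
    - [1,[0,0,0.024],0]

```text
time_s: 5.8
ee_pos: [432.4, -163.8, 20.3]
tool_rot: [[0.997, 0.081, -0.002], [0.081, -0.997, 0.002], [-0.002, -0.002, -1.0]]
contact_force: [-0.3, -0.4, 0.2]
finger_gap: 91.6
```

>>> jog_arm:
  commands:
    - [-1,[0,0,0],0]
    - [-1,[0,0,0],0]
    - [-1,[0,0,0],0]
    - [-1,[0,0,0],0]

```text
time_s: 6.3
ee_pos: [433.6, -165.8, 23.9]
tool_rot: [[0.997, 0.077, 0.002], [0.077, -0.997, -0.001], [0.002, 0.001, -1.0]]
contact_force: [0.0, 2.2, 7.5]
finger_gap: 63.7
```

>>> jog_arm:
  commands:
    - [-1,[0,0,-0.02],0]
    - [-1,[0,0,-0.045],0]
    - [-1,[0,0,-0.05],0]
    - [-1,[0,0,-0.05],0]
    - [-1,[-0.01,0,-0.045],0]

```text
time_s: 6.92
ee_pos: [422.5, -166.3, 234.6]
tool_rot: [[0.997, 0.077, 0.001], [0.077, -0.997, -0.001], [0.001, 0.001, -1.0]]
contact_force: [0.0, -1.0, -2.8]
finger_gap: 63.2
```

>>> jog_arm:
  commands:
    - [-1,[0,-0.05,0],0]
    - [-1,[0,-0.055,0],0]
    - [-1,[0,-0.055,0],0]
    - [-1,[0,-0.055,0],0]
    - [-1,[0,-0.05,0],0]

```text
time_s: 7.55
ee_pos: [401.4, 99.5, 232.7]
tool_rot: [[0.997, 0.077, 0.0], [0.077, -0.997, -0.0], [0.0, 0.0, -1.0]]
contact_force: [1.2, -0.4, -4.1]
finger_gap: 63.5
```

>>> jog_arm:
  commands:
    - [-1,[0,0,0],-10.46]
    - [-1,[0,0,0],-10.46]
    - [-1,[0,0,0],-10.46]
    - [-1,[0,0,0],-10.46]
    - [-1,[0,0,0],-10.46]

```text
time_s: 8.18
ee_pos: [401.7, 97.7, 232.5]
tool_rot: [[0.544, 0.839, -0.001], [0.839, -0.544, -0.0], [-0.001, -0.0, -1.0]]
contact_force: [-0.0, 0.1, -2.6]
finger_gap: 63.6
```

>>> jog_arm:
  commands:
    - [-1,[0,0,0],-10.46]
    - [-1,[0,0,0],-10.46]
    - [-1,[0,0,0],-10.46]
    - [-1,[0,0,0],-10.46]
    - [-1,[0,0,0],-10.46]

```text
time_s: 8.8
ee_pos: [401.7, 97.7, 232.5]
tool_rot: [[-0.331, 0.943, -0.001], [0.943, 0.331, -0.0], [0.0, -0.001, -1.0]]
contact_force: [0.7, 0.1, -3.7]
finger_gap: 63.4
```

```bash
python3 - <<'E'
from h import *
s=snap('wrist','w4.png'); snap('side','side1.png');st=manip.read_state();print(st['time_s'],st['ee_pos'],np.round(st['tool_rot'],3).tolist(),st['joint_pos'])
E
```

```text
8.9 [401.74662268  97.70758892 232.50495005] [[-0.327, 0.945, -0.001], [0.945, 0.327, -0.0], [0.0, -0.001, -1.0]] [ 3.02870030e+00  7.50109417e+00  1.02609195e+02 -1.06717282e-02
  6.99262262e+01 -1.60562585e+01]
```

View pics/w4.png

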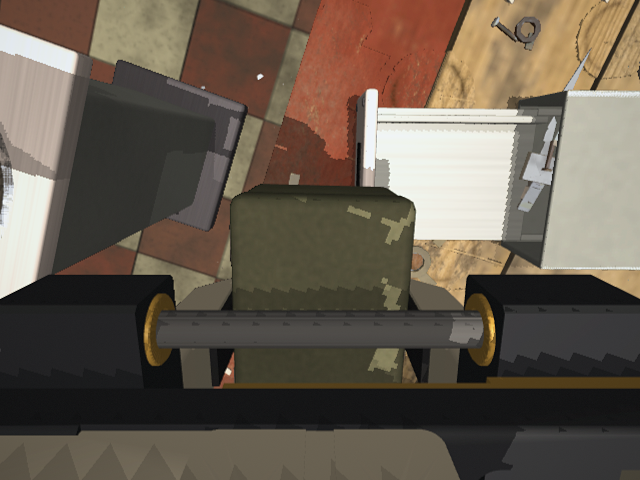

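The panel's inner top edge is at u≈378, fence at v≈108–124, floor right of u≈388, with the mouth of the housing at u≈520. The tin hangs square in the jaws.

```bash
python3 - <<'E'
from h import *
s=load('w4.png')
u=np.array([.9455,.3256]);v=np.array([-.3256,.9455]);o=np.array([430.,143.])
def f(n,a,b,z):
    p=px2w(s,a,b,z)[:2];d=p-o;print(n,np.round(p,1),'own rel panel-mid-inner',np.round([d@u,d@v],1))
f('panel inner top fenceend',378,92,76);f('panel inner top lower',377,180,76);f('panel end outer',365,90,76)
f('fence inner',400,124,39);f('fence inner far',500,124,39);f('fence outer?',400,109,39);f('floor edge',440,240,16)
f('roof front',566,92,78);f('roof2',540,268,78)
# tin top far corners at z=232+27... tin top approx TCP z+26
for a,b in((236,196),(412,202)): f('tin',a,b,232.5-23+50)
im=s['image'][95:130,440].astype(int);print([int(x.sum()//3) for x in im])
E
```

```text
panel inner top fenceend [409.8 206. ] own rel panel-mid-inner [ 1.4 66.2]
panel inner top lower [432.6 145.7] own rel panel-mid-inner [3.3 1.8]
panel end outer [400.2 204.1] own rel panel-mid-inner [-8.2 67.5]
fence inner [439.9 194. ] own rel panel-mid-inner [26. 45.]
fence inner far [519.1 221.8] own rel panel-mid-inner [109.9  45.6]
fence outer? [435.3 205.1] own rel panel-mid-inner [25.3 57. ]
floor edge [520.3 109.9] own rel panel-mid-inner [ 74.7 -60.7]
roof front [539.5 251.3] own rel panel-mid-inner [138.8  66.8]
roof2 [583.5 123.5] own rel panel-mid-inner [138.8 -68.4]
tin [360.6 133.5] own rel panel-mid-inner [-68.7  13.6]
tin [415.7 150.8] own rel panel-mid-inner [-11.  12.]
[169, 173, 162, 129, 139, 181, 177, 175, 177, 176, 174, 170, 155, 178, 233, 238, 238, 236, 236, 220, 186, 232, 236, 234, 235, 234, 188, 82, 140, 221, 217, 216, 217, 216, 215]
```

>>> jog_arm:
  commands:
    - [-1,[0.0135,0.0545,0],0]
    - [-1,[0.0135,0.0545,0],0]
    - [-1,[0,0,0.055],0]
    - [-1,[0,0,0.055],0]
    - [-1,[0,0,0.05],0]

```text
time_s: 9.52
ee_pos: [496.0, 158.8, 70.7]
tool_rot: [[-0.322, 0.947, -0.001], [0.947, 0.322, -0.0], [-0.0, -0.001, -1.0]]
contact_force: [1.4, 0.1, -3.4]
finger_gap: 63.4
```

>>> jog_arm:
  commands:
    - [-1,[0,0,0.02],0]
    - [-1,[0,0,0.008],0]
    - [-1,[0,0,0.0],0]

```text
time_s: 9.9
ee_pos: [496.8, 158.8, 44.8]
tool_rot: [[-0.324, 0.946, 0.0], [0.946, 0.324, -0.0], [-0.0, 0.0, -1.0]]
contact_force: [-0.1, 0.1, -3.6]
finger_gap: 63.5
```

>>> jog_arm:
  commands:
    - [-1,[0,0,0.004],0]
    - [-1,[0,0,0.002],0]
    - [-1,[0,0,0.0],0]

```text
time_s: 10.28
ee_pos: [497.2, 158.9, 40.0]
tool_rot: [[-0.326, 0.945, 0.002], [0.945, 0.326, 0.0], [-0.001, 0.002, -1.0]]
contact_force: [-0.7, 0.0, 6.6]
finger_gap: 63.6
```

>>> jog_arm:
  commands:
    - [0.6,[0,0,0],0]
    - [0.6,[0,0,0],0]
    - [0.6,[0,0,-0.01],0]
    - [0.6,[0,0,-0.05],0]
    - [-1,[0,0,-0.06],0]

```text
time_s: 10.9
ee_pos: [495.9, 158.7, 159.7]
tool_rot: [[-0.326, 0.945, -0.002], [0.945, 0.326, -0.0], [0.0, -0.002, -1.0]]
contact_force: [0.7, 0.2, -0.7]
finger_gap: 67.9
```

>>> jog_arm:
  commands:
    - [-1,[0,0,0],10]
    - [-1,[0,0,0],10]
    - [-1,[0,0,0],10]
    - [-1,[0,0,0],10]
    - [-1,[0,0,0],10]

```text
time_s: 11.52
ee_pos: [496.6, 158.9, 159.3]
tool_rot: [[0.52, 0.854, 0.001], [0.854, -0.52, 0.0], [0.0, 0.001, -1.0]]
contact_force: [0.1, 0.2, -0.5]
finger_gap: 17.9
```

>>> jog_arm:
  commands:
    - [-1,[0,0,0],10]
    - [-1,[0,0,0],10]
    - [-1,[0,0,0],10]
    - [-1,[0,0,0],10]
    - [-1,[0.05,0.004,0],0]

```text
time_s: 12.15
ee_pos: [543.0, 171.1, 159.2]
tool_rot: [[0.946, 0.324, -0.003], [0.324, -0.946, -0.001], [-0.003, -0.0, -1.0]]
contact_force: [1.5, -0.3, 0.7]
finger_gap: 0.4
```

```bash
python3 - <<'E'
from h import *
s=snap('side','side2.png');cv2.imwrite('pics/c2.png',cv2.resize(s['image'][220:370,150:350,::-1],(800,600),interpolation=cv2.INTER_CUBIC));st=manip.read_state();print(st['ee_pos'],np.round(st['tool_rot'],3).tolist())
E
```

```text
[550.73742639 172.47393826 159.28863458] [[0.946, 0.325, 0.005], [0.325, -0.946, 0.001], [0.006, 0.001, -1.0]]
```

View pics/c2.png

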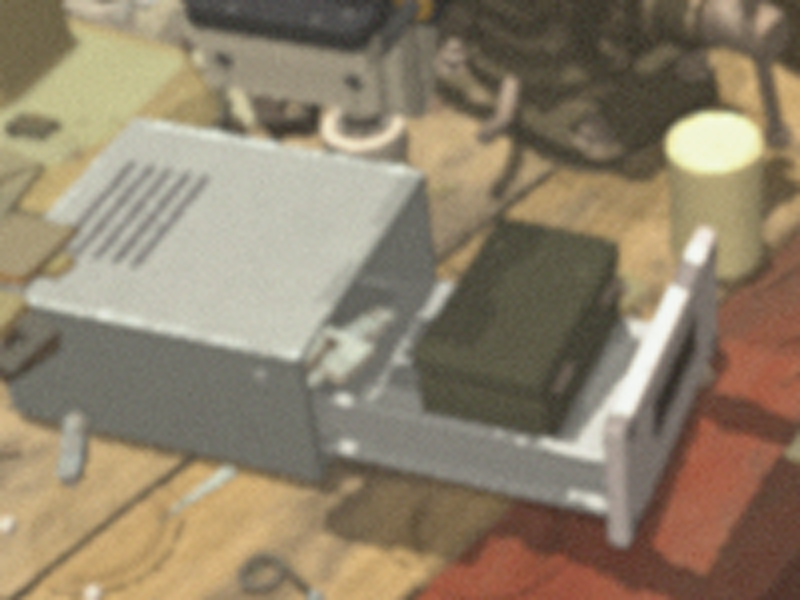

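The tin lies flat and parallel on the tray floor, clear of panel and fence. The gripper is above the housing front.

>>> jog_arm:
  commands:
    - [-1,[0,0,0.0],0]
    - [-1,[0,0,0.03],0]

```text
time_s: 12.45
ee_pos: [546.1, 171.6, 130.6]
tool_rot: [[0.945, 0.326, 0.005], [0.326, -0.945, 0.001], [0.005, 0.001, -1.0]]
contact_force: [0.7, 0.1, -0.6]
finger_gap: 0.7
```

>>> jog_arm:
  commands:
    - [-1,[0,0,0.05],0]
    - [-1,[0,0,0.035],0]
    - [-1,[0,0,0.018],0]
    - [-1,[-0.006,0,0.0],0]
    - [-1,[-0.006,0,0.0],0]

```text
time_s: 13.08
ee_pos: [533.9, 167.5, 26.8]
tool_rot: [[0.945, 0.326, 0.002], [0.326, -0.945, 0.0], [0.002, 0.0, -1.0]]
contact_force: [1.6, 1.3, -0.3]
finger_gap: 0.4
```

>>> jog_arm:
  commands:
    - [-1,[-0.006,0,0],0]
    - [-1,[-0.006,0,0],0]
    - [-1,[-0.006,0,0.0],0]
    - [-1,[-0.005,0,0.0],0]

```text
time_s: 13.58
ee_pos: [512.1, 159.9, 26.0]
tool_rot: [[0.945, 0.326, 0.001], [0.326, -0.945, 0.0], [0.001, 0.0, -1.0]]
contact_force: [2.6, -0.1, 2.7]
finger_gap: 0.4
```

>>> jog_arm:
  commands:
    - [-1,[-0.003,0,0],0]
    - [-1,[-0.003,0,0],0]

```text
time_s: 13.82
ee_pos: [506.4, 158.0, 25.7]
tool_rot: [[0.945, 0.326, 0.0], [0.326, -0.945, -0.0], [0.0, 0.0, -1.0]]
contact_force: [2.9, 0.6, 1.7]
finger_gap: 0.7
```

>>> jog_arm:
  commands:
    - [-1,[-0.002,0,0],0]
    - [-1,[-0.002,0,0],0]

```text
time_s: 14.08
ee_pos: [505.1, 157.3, 26.0]
tool_rot: [[0.946, 0.325, 0.006], [0.325, -0.946, 0.001], [0.006, 0.001, -1.0]]
contact_force: [12.1, 6.2, -4.0]
finger_gap: 0.3
```

>>> jog_arm:
  commands:
    - [-1,[0.012,0,0],0]
    - [-1,[0,0,-0.05],0]
    - [-1,[0,0,-0.05],0]
    - [-1,[0,0,0],-10]
    - [-1,[0,0,0],-10]

```text
time_s: 14.7
ee_pos: [513.3, 160.5, 125.8]
tool_rot: [[0.773, 0.634, -0.002], [0.634, -0.773, -0.001], [-0.002, -0.001, -1.0]]
contact_force: [-0.2, 0.5, -0.4]
finger_gap: 0.1
```

>>> jog_arm:
  commands:
    - [-1,[0,0,0],-10]
    - [-1,[0,0,0],-10]
    - [-1,[0,0,0],-10]
    - [-1,[0,0,0],-10]
    - [-1,[0,0,0],-10]

```text
time_s: 15.32
ee_pos: [513.0, 160.5, 124.9]
tool_rot: [[0.011, 1.0, -0.003], [1.0, -0.011, -0.001], [-0.001, -0.003, -1.0]]
contact_force: [0.3, -0.4, 0.3]
finger_gap: 0.2
```

>>> jog_arm:
  commands:
    - [-1,[0,0,0],-10]
    - [-1,[0,0,0],-10]
    - [-1,[0,0,0],0]

```text
time_s: 15.7
ee_pos: [513.2, 160.5, 125.0]
tool_rot: [[-0.325, 0.946, -0.003], [0.946, 0.325, -0.001], [0.0, -0.003, -1.0]]
contact_force: [-0.1, -1.2, -0.3]
finger_gap: 0.6
```

```bash
python3 - <<'E'
from h import *
s=snap('scene','scene2.png');cv2.imwrite('pics/c3.png',cv2.resize(s['image'][210:360,150:350,::-1],(800,600),interpolation=cv2.INTER_CUBIC));st=manip.read_state();print(st['ee_pos'],np.round(st['tool_rot'],3).tolist())
u=np.array([.9455,.3256]);v=np.array([-.3256,.9455]);d=st['ee_pos'][:2]-np.array([430.,143.]);print(d@u,d@v)
E
```

```text
[513.36152318 160.54590787 125.09871323] [[-0.323, 0.947, -0.002], [0.947, 0.323, -0.001], [0.0, -0.002, -1.0]]
84.53126777184103 -10.552856057764817
```

View pics/c3.png

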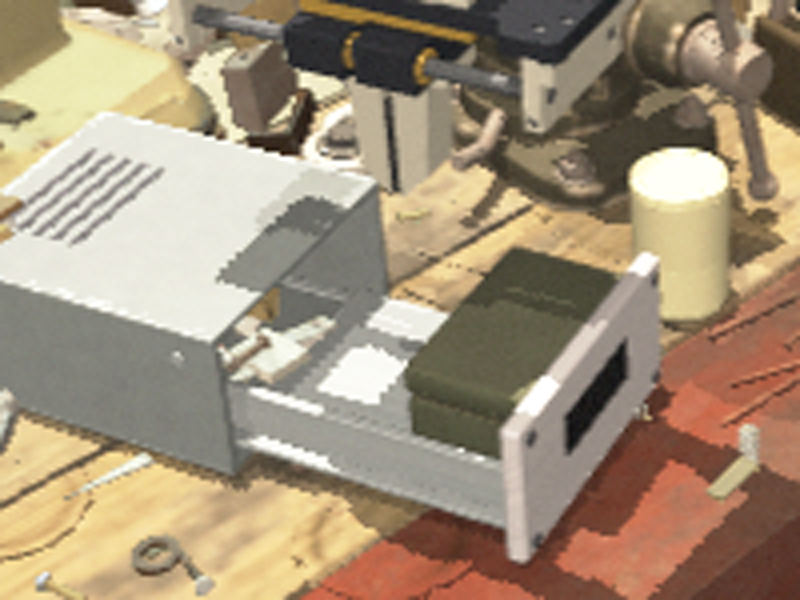

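The tin is against the panel, with a small gap to the fence. Wax and housing are undisturbed.

>>> jog_arm:
  commands:
    - [-1,[-0.036,-0.025,0],0]
    - [-1,[-0.036,-0.026,0],0]
    - [-1,[0,0,0.04],0]
    - [-1,[0,0,0.04],0]
    - [-1,[0,0,0.018],0]

```text
time_s: 16.38
ee_pos: [487.6, 75.7, 25.5]
tool_rot: [[-0.322, 0.947, -0.004], [0.947, 0.322, -0.0], [0.001, -0.004, -1.0]]
contact_force: [0.1, -0.2, 0.5]
finger_gap: 0.4
```

>>> jog_arm:
  commands:
    - [-1,[0.005,0,0],0]
    - [-1,[0.004,0,0],0]

```text
time_s: 16.62
ee_pos: [486.5, 84.8, 28.2]
tool_rot: [[-0.325, 0.946, 0.001], [0.946, 0.325, -0.0], [-0.0, 0.001, -1.0]]
contact_force: [-0.5, -0.3, -0.2]
finger_gap: 0.6
```

>>> jog_arm:
  commands:
    - [-1,[0.003,0,0],0]
    - [-1,[0.002,0,0],0]
    - [-1,[0.002,0,0],0]

```text
time_s: 17.0
ee_pos: [484.6, 91.0, 28.3]
tool_rot: [[-0.326, 0.945, 0.002], [0.945, 0.326, -0.0], [-0.001, 0.002, -1.0]]
contact_force: [2.0, -2.4, 2.0]
finger_gap: 0.4
```

>>> jog_arm:
  commands:
    - [-1,[0.0015,0,0],0]
    - [-1,[0.0015,0,0],0]

```text
time_s: 17.25
ee_pos: [483.8, 92.9, 28.0]
tool_rot: [[-0.326, 0.945, 0.002], [0.945, 0.326, -0.002], [-0.002, 0.001, -1.0]]
contact_force: [3.7, -14.8, 3.5]
finger_gap: 0.7
```

>>> jog_arm:
  commands:
    - [-1,[-0.015,0,0],0]
    - [-1,[0,0,-0.06],0]
    - [-1,[0,0,-0.06],0]
    - [-1,[0.04,-0.04,-0.05],0]
    - [-1,[0.04,-0.04,-0.05],0]

```text
time_s: 17.88
ee_pos: [402.3, 120.9, 231.4]
tool_rot: [[-0.325, 0.946, -0.001], [0.946, 0.325, 0.001], [0.001, -0.001, -1.0]]
contact_force: [0.4, 0.5, -0.4]
finger_gap: 0.3
```

>>> jog_arm:
  commands:
    - [-1,[0,0,0],10]
    - [-1,[0,0,0],10]
    - [-1,[0,0,0],10]
    - [-1,[0,0,0],10]
    - [-1,[0,0,0],10]

```text
time_s: 18.5
ee_pos: [403.3, 120.6, 230.0]
tool_rot: [[0.52, 0.854, -0.002], [0.854, -0.52, 0.0], [-0.0, -0.002, -1.0]]
contact_force: [0.5, 0.6, -0.2]
finger_gap: 0.7
```

>>> jog_arm:
  commands:
    - [-1,[0,0,0],10]
    - [-1,[0,0,0],10]
    - [-1,[0,0,0],10]
    - [-1,[0,0,0],10]
    - [-1,[0,0,0],0]

```text
time_s: 19.12
ee_pos: [403.4, 120.6, 230.1]
tool_rot: [[0.945, 0.327, -0.001], [0.327, -0.945, 0.0], [-0.001, -0.001, -1.0]]
contact_force: [0.8, -0.5, 0.4]
finger_gap: 0.4
```

```bash
python3 - <<'E'
from h import *
s=snap('wrist','w5.png');st=manip.read_state();print(st['ee_pos'],np.round(st['tool_rot'],3).tolist())
u=np.array([.9455,.3256]);v=np.array([-.3256,.9455]);d=st['ee_pos'][:2]-np.array([430.,143.]);print(d@u,d@v)
E
```

```text
[403.44242404 120.61395712 230.12290551] [[0.944, 0.329, -0.001], [0.329, -0.944, 0.0], [-0.001, -0.001, -1.0]]
-32.39908363712453 -12.51885681175252
```

View pics/w5.png

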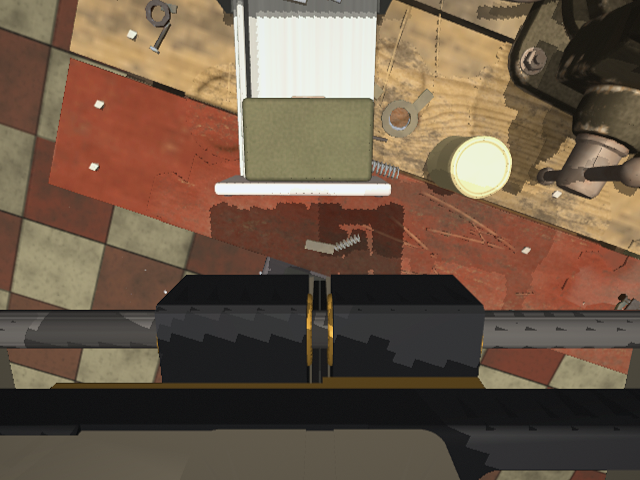

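The tin sits square in the corner: left edge at u≈243 on the fence, near edge at v≈181 on the panel. Wax is undisturbed at (480,167). Next I press the tray home.

>>> jog_arm:
  commands:
    - [-1,[0,-0.0125,0.05],0]
    - [-1,[0,0,0.055],0]
    - [-1,[0,0,0.055],0]
    - [-1,[0,0,0.038],0]
    - [-1,[0.005,0,0],0]

```text
time_s: 19.8
ee_pos: [402.2, 133.8, 30.5]
tool_rot: [[0.945, 0.328, -0.007], [0.328, -0.945, -0.001], [-0.007, -0.001, -1.0]]
contact_force: [0.3, -0.0, 0.7]
finger_gap: 0.9
```

>>> jog_arm:
  commands:
    - [-1,[0.004,0,0],0]
    - [-1,[0.004,0,0],0]
    - [-1,[0.004,0,0],0]
    - [-1,[0.005,0,0],0]
    - [-1,[0.006,0,0],0]

```text
time_s: 20.42
ee_pos: [426.1, 141.8, 32.7]
tool_rot: [[0.945, 0.326, -0.0], [0.326, -0.945, -0.0], [-0.0, 0.0, -1.0]]
contact_force: [-4.8, -0.6, 3.4]
finger_gap: 0.7
```

>>> jog_arm:
  commands:
    - [-1,[0.007,0,0],0]
    - [-1,[0.009,0,0],0]
    - [-1,[0.01,0,0],0]
    - [-1,[0.01,0,0],0]
    - [-1,[0.01,0,0],0]

```text
time_s: 21.05
ee_pos: [469.8, 156.7, 32.3]
tool_rot: [[0.945, 0.326, -0.001], [0.326, -0.945, -0.0], [-0.001, 0.0, -1.0]]
contact_force: [-5.2, -2.6, 3.7]
finger_gap: 0.8
```

>>> jog_arm:
  commands:
    - [-1,[0.01,0,0],0]
    - [-1,[0.01,0,0],0]
    - [-1,[0.01,0,0],0]
    - [-1,[0.01,0,0],0]
    - [-1,[0.008,0,0],0]

```text
time_s: 21.68
ee_pos: [515.0, 172.2, 32.3]
tool_rot: [[0.945, 0.326, -0.001], [0.326, -0.945, -0.001], [-0.001, 0.0, -1.0]]
contact_force: [-6.8, -4.3, 4.6]
finger_gap: 0.3
```

>>> jog_arm:
  commands:
    - [-1,[0.006,0,0],0]
    - [-1,[0.005,0,0],0]
    - [-1,[0.004,0,0],0]
    - [-1,[0.003,0,0],0]
    - [-1,[0.003,0,0],0]

```text
time_s: 22.3
ee_pos: [534.7, 178.9, 32.3]
tool_rot: [[0.945, 0.326, -0.001], [0.326, -0.945, -0.001], [-0.001, 0.0, -1.0]]
contact_force: [-4.7, -3.2, 4.0]
finger_gap: 0.3
```

>>> jog_arm:
  commands:
    - [-1,[0.002,0,0],0]
    - [-1,[0.002,0,0],0]
    - [-1,[0.002,0,0],0]
    - [-1,[0.001,0,0],0]

```text
time_s: 22.8
ee_pos: [541.4, 181.1, 32.3]
tool_rot: [[0.945, 0.326, -0.001], [0.326, -0.945, -0.001], [-0.001, 0.0, -1.0]]
contact_force: [-6.7, -4.6, 5.0]
finger_gap: 0.2
```

>>> jog_arm:
  commands:
    - [-1,[0.001,0,0],0]
    - [-1,[0.001,0,0],0]

```text
time_s: 23.05
ee_pos: [541.3, 181.1, 32.3]
tool_rot: [[0.945, 0.326, -0.005], [0.326, -0.945, -0.002], [-0.006, 0.0, -1.0]]
contact_force: [-13.7, -8.8, 11.5]
finger_gap: 0.2
```

>>> jog_arm:
  commands:
    - [-1,[-0.004,0,0],0]
    - [-1,[-0.004,0,0],0]
    - [-1,[-0.004,0,0],0]
    - [-1,[-0.006,0,0],0]
    - [-1,[-0.02,0,0],0]

```text
time_s: 23.68
ee_pos: [508.3, 170.1, 32.6]
tool_rot: [[0.945, 0.326, 0.003], [0.326, -0.945, 0.001], [0.003, 0.0, -1.0]]
contact_force: [0.3, -0.9, -0.5]
finger_gap: 0.5
```

>>> jog_arm:
  commands:
    - [-1,[-0.05,0,0],0]
    - [-1,[-0.03,0,-0.05],0]
    - [-1,[0,0,-0.06],0]
    - [-1,[0,0,-0.05],0]
    - [-1,[0,0,-0.05],0]

```text
time_s: 24.3
ee_pos: [431.8, 143.9, 244.7]
tool_rot: [[0.945, 0.326, 0.002], [0.326, -0.945, 0.001], [0.003, 0.0, -1.0]]
contact_force: [0.7, -0.2, 0.1]
finger_gap: 0.4
```

>>> jog_arm:
  commands:
    - [-1,[0,0,0],0]
    - [-1,[0,0,0],0]
    - [-1,[0,0,0],0]
    - [-1,[0,0,0],0]

```text
time_s: 24.8
ee_pos: [431.3, 143.6, 241.3]
tool_rot: [[0.945, 0.326, -0.002], [0.326, -0.945, -0.0], [-0.002, -0.0, -1.0]]
contact_force: [0.3, -0.1, -0.2]
finger_gap: 0.5
```

```bash
python3 - <<'E'
from h import *
s=snap('wrist','w6.png');t=snap('scene','scene3.png')
cv2.imwrite('pics/c4.png',np.hstack([cv2.resize(t['image'][200:360,120:440,::-1],(480,240)),s['image'][0:240,200:520,::-1]]))
print(manip.read_state()['time_s'])
E
```

```text
24.9
```

View pics/c4.png

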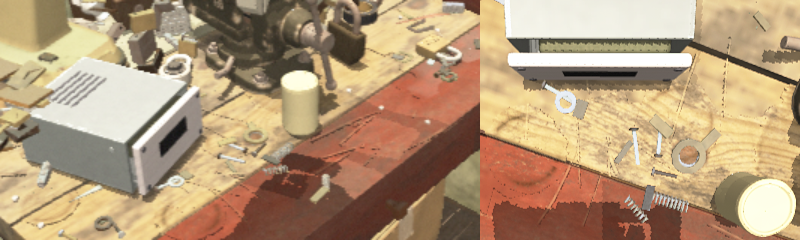

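The tray is latched shut: panel gap as at the start, with the tin's edge as an even strip right behind the panel. The wax block and both padlocks look undisturbed.

```bash
python3 -c "
from bench import manip; print(manip.hand_in())"
```

```text
the job is handed in; nothing more can be done
None
```

The job was handed in at about 25 s of the 72 s allowed. I pressed the tray to its inner stop, let it spring out, and set the tin on the floor. I then pushed the tin against the panel (about 14 N) and the fence (about 15 N), pressed the tray back to the stop and let go.

- **Before shutting:** the wrist view showed the tin square and flush in the corner. The push end positions matched its size to about 1 mm.
- **After letting go:** about 1 s later the tray was still shut, with the panel gap as at the start. An even strip of tin showed right behind the panel. The arm was clear, and the wax block and both padlocks looked undisturbed by eye; I did not measure them again.
- **Not checked:** with the tray shut, the fence side of the tin cannot be seen, so its snugness there rests on the check before shutting.

No checks failed. An early tin position from the side camera was off because I misread a lid edge; I corrected it before grasping.

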